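Gauge the die gap of a mask press

ROBOT

A 6-joint arm with a two-finger parallel gripper is mounted at the origin on the work surface. World frame = base frame: x ahead of the robot, y to its left, z up, the work surface at z = 0. Lengths are in mm, angles in rad, forces in N, time in s.
With the tool pointing down it reaches from about 275 to 875 mm from the base axis. Payload 12.5 kg.
Tool frame: the origin (TCP) lies at the very end of the fingers, on their centre line; the grasp point (between the pads) lies 19 mm behind it (bot.hold_point_z is the distance from the TCP to the grasp point, in mm); z points along the fingers, y is the line along which they close (so a half turn about z gives the same grasp; the last joint's range is limited). The gripper opens to 85 mm and grips with 20 to 120 N. Pads are 22 mm wide; open, the fingers measure 114 mm over their backs; the gripper's body (76 mm by 85 mm) begins 54 mm behind the grasp point. The pads swing forward as they close: fully open they stand 13 mm farther back than shut.
Start: joints at [1.025, 0.351, 1.652, -0, 1.139, -0.085], TCP at [244.534, 492.634, 231.29] pointing down, gripper open.
Joint ranges: [-2.75, 2.75], [-0.79, 2.1], [0.01, 2.65], [-1.57, 4.71], [0.07, 3.14], [-2.87, 2.87]. Speed limits (rad/s): [2.22, 2.22, 2.79, 3.14, 3.14, 3.14].

INTERFACE

Orientations are given as a 3x3 rotation matrix whose columns are the frame's x, y, z axes.
In Python, from plant import bot, imaging gives the robot as it stands.
- The arm moves only by the shell command python3 -m jog 'ROWS' [FORCE]. ROWS is text: rows parted by semicolons, each of 7 numbers parted by spaces: the shift along the tool's x, y, z in mm, then the turn, a rotation vector about the tool's x, y, z in rad, then the opening, from -1 (shut) to 1 (fully open). A call has 1 to 5 rows; each row shifts and turns the commanded pose from where the row before left it, along the tool's axes as they then stand; what a row does not reach is not made up. A row lasts 1/8 s, in which the tool goes at most 62.5 mm and 10.7 degrees, less where a joint would pass 70% of its speed; a pose out of reach is approached as far as the arm can. A call with a gripper value outside its range is refused whole. The fingers move at their own pace and stop on an object; FORCE is the grip in N (left out, the last holds). Time passes only in rows, so rows that do not move let the fingers close. It gives the time, the measured TCP pose, the force, the opening and the grip force at its end, in the units of the state.
- bot.read_state(): the state, without advancing time (a new reading comes with each control period).
- imaging.capture(name): name is "scene" or "top" or "wrist"; returns a dict with "img" (420x560x3 uint8, red, green, blue), "fx", "fy", "cx", "cy" (pixels), "rvec" (rotation vector, rad) and "tvec" (3), from world to camera coordinates, as OpenCV has them. Camera axes: x right, y down, z forward; pixel columns grow to the right and rows downward; lengths in mm; the calibration is good to about 2 mm. The wrist camera is an equidistant fisheye: a pixel r from the principal point sees the ray r / f radians off the axis. A picture is of the moment at which its call begins. There is no depth.
- bot.close_job(): hands the job in; it is judged then, once.
The state is a dict: "time": time; "joint_positions": joint angles; "joint_vel": joint speeds; "joint_torque": joint torques, N m; "tcp_pos": TCP position; "ee_rot": TCP orientation; "force": force on the tool from outside, world axes, zero at the start; "wrist_torque": the same for the moment, N m; "opening": finger opening in mm; "gripper_force": force on a finger pad.
Only numpy, scipy, OpenCV 4.12 (cv2) and the standard library are available. Lean on these libraries where they do the work, as an engineer would, in place of code of your own. Each camera call takes 0.05 s, during which the arm holds its last target. There are 200 camera calls.

TASK

Find out which of the three gauge blades fits the gap of the mask press, by feel: slid flat, nose first, along the channel on the bed and under the upper die, a blade that runs in freely is too thin, one that stops at the mouth is too thick, and one that fits goes in with a clear drag, lifting the sprung brass pad. Leave a blade that fits pushed fully home against the back stop and let go of it, with the other two blades lying flat on the table, and leave everything else on the table where it is.

Things in the scene. Friction and masses are not known exactly. Their poses are not given: they have to be found in the camera images.
- press: Mask press, fixed to the table. Origin on the table under the middle of the mouth; x points level into the gap (the push direction), z up. Flat steel bed, top 22 mm above the table: 90 mm wide from x=-165 to 5 mm (apron), 200 mm wide to x=90. The upper die, a fixed 200 mm wide block with an eye-mask relief on top, at most 91 mm above the table, covers x=0 to 86.
- press_channel (a point): On the bed, where the channel begins: x=-60 mm in the press frame. Two guide rails 10 mm high run from here to x=+66 mm and leave a channel 48 mm wide between them, centred on y=0. The apron in front of it, x=-165 to -60, is bare.
- press_mouth (a point): On the bed under the front lip of the upper die (press x=0). Die height unknown: the gap under the brass pad (x=8 to 58 mm) is 6.5 to 13 mm at rest; the lip is always 4.2 mm higher than the pad, whose ramped front leads up to it, so a blade that passes the lip can lift the pad. A thicker blade stops dead here, nose at x=0.
- press_stop (a point): On the bed at the face of the back stop, 62 mm behind the mouth (press x=62 mm). A blade is fully home when its nose touches it.
- pad (a joint): Lift of the sprung brass pad: 0 at rest or over too thin a blade; 0.0002 to 0.0042 m over one that fits. It presses down with 4 to 5 N: a fitting blade needs 5 to 8 N to slide (up to 12 N on the ramp, nose at x=8 to 30 mm; more if the pusher also presses the blade down), one too thin 0.5 to 2 N. At times two neighbouring blades fit: either will do.
- blade_thin: Thinnest gauge blade: aluminium plate 130 (x) x 40 (y) x 8 mm lying flat, with an upright grip block on it, 24 (x) x 16 (y) x 45 mm tall, top 53 mm above the underside, centred at x=-20 mm. Origin: centre of the underside; +x to the nose, the end farther from the block. Thicker blades have wider blocks. About 120 g (-25 to +30 %).
- blade_thin_nose (a point): Middle of the lower front edge of that blade, 65 mm ahead of its origin.
- blade_mid: Middle gauge blade: aluminium plate 130 (x) x 40 (y) x 11 mm lying flat, with an upright grip block on it, 24 (x) x 24 (y) x 45 mm tall, top 56 mm above the underside, centred at x=-20 mm. Origin: centre of the underside; +x to the nose, the end farther from the block. Thicker blades have wider blocks. About 150 g (-25 to +30 %).
- blade_mid_nose (a point): Middle of the lower front edge of that blade, 65 mm ahead of its origin.
- blade_thick: Thickest gauge blade: aluminium plate 130 (x) x 40 (y) x 14 mm lying flat, with an upright grip block on it, 24 (x) x 32 (y) x 45 mm tall, top 59 mm above the underside, centred at x=-20 mm. Origin: centre of the underside; +x to the nose, the end farther from the block. Thicker blades have wider blocks. About 180 g (-25 to +30 %).
- blade_thick_nose (a point): Middle of the lower front edge of that blade, 65 mm ahead of its origin.
- white_mask: Bystander, leave alone: white plastic face mask lying face up, oval about 195 x 136 mm, 65 mm high. Origin at the centre of the underside.
- pulp_mask: Bystander, leave alone: grey-green paper-pulp mask with horns and beard, about 220 x 150 mm, 65 mm high. Origin at the centre of the underside.
- glue_jar: Bystander, leave alone: jar, 60 mm diameter, 85 mm high. Origin at the centre of the underside.
- brush: Bystander, leave alone: paint brush 190 mm long, lying. Origin at the centre of the underside.
- spatula: Bystander, leave alone: modelling spatula 180 mm long, lying. Origin at the centre of the underside.
Mind the look-alikes: they are no part of the job. Leave any blue or pink look-alike of the blade_mid alone.

How it is judged:
By the outcome, as a careful person would: the job done as asked, in the order asked, and still so for the second after the job is handed in, with the robot touching nothing.
It also fails if it takes over 72 s, if anything falls off the work surface, if the arm or the gripper's body presses on something with over 40 N, if the wrist force passes 120 N, or if a joint passes its speed limit or range.

## Working session

There is one attempt and no reset: what is moved stays moved. The work goes in short steps, Python scripts to look and compute and a shell command to move; the robot and the scene stay as the last step left them, time stands still between calls to the robot, and variables do not carry over. Pictures are saved under pics/ and viewed, at most 10 in all, crops included, and the job is handed in when it is done.

```bash
ls; mkdir -p pics
python3 - <<'E'
from plant import bot, imaging
import cv2
for n in ("top","scene"):
    c=imaging.capture(n); cv2.imwrite(f"pics/{n}0.png",cv2.resize(c["img"][:,:,::-1],(800,600),interpolation=cv2.INTER_CUBIC))
    print(n,c["fx"],c["fy"],c["cx"],c["cy"],c["rvec"],c["tvec"])
s=bot.read_state();print(s["time"],s["ee_rot"],s["opening"])
E
```

```text
pics
top 380.9394803309365 380.9394803309365 274.72285757373186 215.17774749413542 [ 2.17054374 -2.20379445  0.1232986 ] [ -18.42604012  475.38594733 1133.64628002]
scene 437.9367186372289 437.9367186372289 280.4304756126273 209.1662679443179 [ 1.45013445  2.19105927 -0.84469849] [ 183.34619384 -273.14275464 1657.5055146 ]
0.1 [[-8.95689065e-01  4.44680597e-01 -5.15163296e-04]
 [ 4.44680891e-01  8.95688615e-01 -8.99612571e-04]
 [ 6.13856436e-05 -1.03485642e-03 -9.99999463e-01]] 85.35495463189737
```

View pics/top0.png

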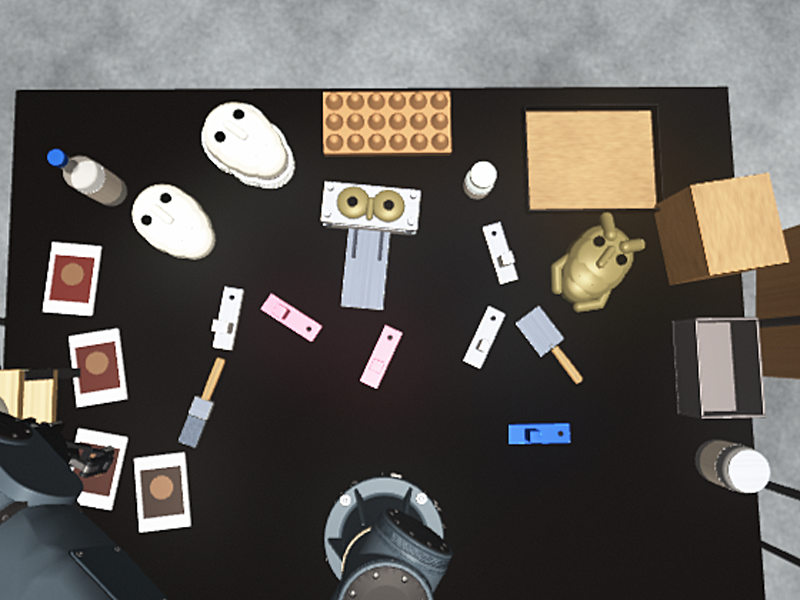

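View pics/scene0.png

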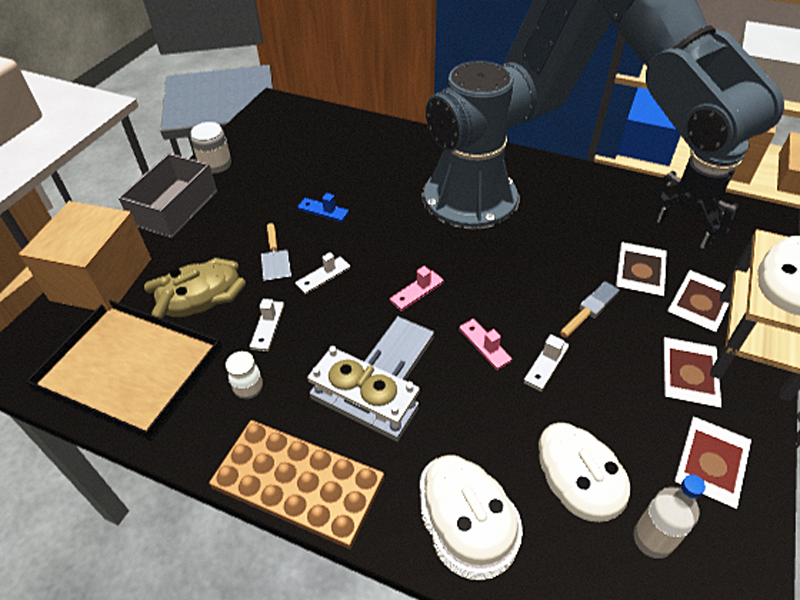

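The top view shows three white blades, at (228,318), (500,252) and (484,337), with the press apron at (365,270) opening toward the robot. The blue and pink ones are look-alikes. Next I'll zoom in to identify the blades.

```bash
cat > h.py <<'E'
import numpy as np, cv2
from plant import bot, imaging
def cam(name):
    c=imaging.capture(name); R=cv2.Rodrigues(np.array(c["rvec"],float))[0]; return c,R,np.array(c["tvec"],float)
def world(C,uv,z,fish=False):
    c,R,t=C; uv=np.atleast_2d(np.array(uv,float))
    a=(uv-[c["cx"],c["cy"]])/[c["fx"],c["fy"]]
    if fish:
        th=np.linalg.norm(a,axis=1,keepdims=True); d=np.c_[a/np.maximum(th,1e-9)*np.sin(th),np.cos(th)]
    else: d=np.c_[a,np.ones(len(a))]
    d=d@R; o=-R.T@t
    return o+d*((z-o[2])/d[:,2:])
def pix(C,P):
    c,R,t=C; q=np.atleast_2d(P)@R.T+t; return q[:,:2]/q[:,2:]*[c["fx"],c["fy"]]+[c["cx"],c["cy"]]
E
python3 - <<'E'
from h import *
C=cam("top"); im=C[0]["img"]
cr=[]
for (x,y) in [(228,318),(500,252),(484,337),(365,245)]:
    x=int(x*.7);y=int(y*.7);w=im[y-37:y+38,x-50:x+50]
    print(x-50,y-37)
    cr.append(cv2.resize(w[:,:,::-1],(400,300),interpolation=cv2.INTER_CUBIC))
cv2.imwrite("pics/crops.png",np.vstack([np.hstack(cr[:2]),np.hstack(cr[2:])]))
# minAreaRect of white regions
m=(im.min(2)>110).astype(np.uint8); m&=((im.max(2).astype(int)-im.min(2))<40).astype(np.uint8)
n,l,st,ce=cv2.connectedComponentsWithStats(m)
for (x,y) in [(228,318),(500,252),(484,337)]:
    k=np.bincount(l[int(y*.7)-15:int(y*.7)+15,int(x*.7)-8:int(x*.7)+8].ravel(),minlength=n);k[0]=0;k=k.argmax()
    r=cv2.minAreaRect(np.argwhere(l==k)[:,::-1].astype(np.float32)); b=cv2.boxPoints(r)
    print(st[k],r,world(C,b,11)[:,:2].round().tolist())
E
```

```text
109 185
300 139
288 198
205 134
[148 200  23  45 626] ((157.76922607421875, 222.1538543701172), (17.258220672607422, 43.930015563964844), 11.309932708740234) [[400.0, 367.0], [531.0, 343.0], [520.0, 291.0], [389.0, 316.0]]
[338 155  25  44 556] ((350.46221923828125, 176.38034057617188), (42.559898376464844, 14.805625915527344), 72.47443389892578) [[651.0, -223.0], [665.0, -267.0], [536.0, -303.0], [523.0, -258.0]]
[324 214  30  44 578] ((338.6902160644531, 235.58778381347656), (13.759078025817871, 42.813777923583984), 24.775142669677734) [[361.0, -172.0], [479.0, -231.0], [461.0, -269.0], [343.0, -210.0]]
```

View pics/crops.png

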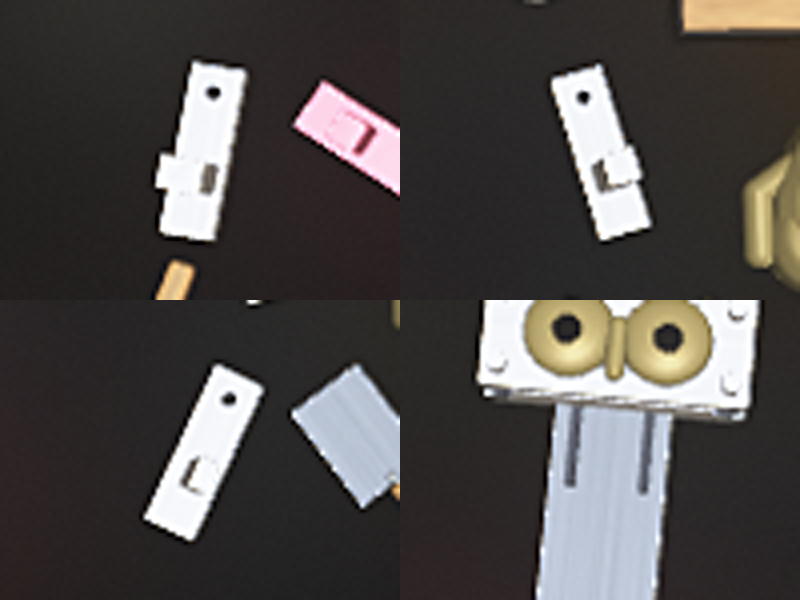

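Widths of the block tops say the left blade is thick, the upper right one probably mid and the lower right one thin. The grip opening will confirm this. Now I'll compute poses from the corners.

```bash
cat >> h.py <<'E'
def tgt(xy,z,head):
    "tool-axis shift and turn to reach world xy,z with tool x heading head (deg), tool down"
    s=bot.read_state(); R=np.array(s["ee_rot"]); p=np.array(s["tcp_pos"])
    a=np.radians(head); G=np.c_[[np.cos(a),np.sin(a),0],[np.sin(a),-np.cos(a),0],[0,0,-1]]
    return (R.T@(np.r_[xy,z]-p)).round(1), cv2.Rodrigues(R.T@G)[0].ravel().round(4)
E
python3 - <<'E'
from h import *
C=cam("top")
def pl(name,crop,off,z):
    uv=np.array(crop,float)/4+off-.5+.125
    w=world(C,uv,z)[:,:2]; n=(w[0]+w[1])/2; t=(w[2]+w[3])/2; d=n-t
    a=np.arctan2(d[1],d[0]); c=w.mean(0); u=d/np.hypot(*d)
    print(name,"c",c.round(1),"len",np.hypot(*d).round(1),"wid",np.hypot(*(w[0]-w[1])).round(1),"head",np.degrees(a).round(1),"block",(c-20*u).round(1))
    return c-20*u,np.degrees(a)
A=pl("A",[(193,62),(247,70),(214,241),(161,233)],(109,185),14)
B=pl("B",[(152,76),(202,64),(250,227),(203,241)],(300,139),11)
D=pl("C",[(216,63),(265,88),(192,242),(143,217)],(288,198),8)
o=np.array((205,134))-.375
e=world(C,np.array([(136,300),(257,300),(156,105),(274,112)])/4+o,22)[:,:2]
r=world(C,np.array([(170,187),(643-400,193),(177,105),(650-400,110)])/4+o,32)[:,:2]
print("apron",e.round(1).tolist(),"rails",r.round(1).tolist())
for q in(e,r):
    for i in(0,1): d=q[i+2]-q[i];print(np.degrees(np.arctan2(d[1],d[0])).round(1))
print(tgt(B[0],200,B[1]+180))
E
```

```text
A c [458.7 322.9] len 131.3 wid 41.4 head -10.1 block [439.1 326.4]
B c [ 593.  -261.5] len 133.7 wid 40.5 head 14.8 block [ 573.7 -266.6]
C c [ 410.5 -221. ] len 131.4 wid 42.2 head -27.1 block [ 392.7 -211.9]
apron [[496.5, 83.4], [495.2, -8.2], [646.5, 66.9], [640.0, -23.4]] rails [[580.9, 56.4], [575.7, 1.3], [643.9, 50.4], [639.4, -5.0]]
-6.3
-6.0
-5.4
-5.6
(array([-632.4, -533.5,   31.3]), array([-6.000e-04, -3.000e-04, -7.195e-01]))
```

```bash
for i in 1; do python3 -m jog '-45 -38 2 0 0 0 1;-45 -38 2 0 0 0 1;-45 -38 2 0 0 0 1;-45 -38 2 0 0 0 1;-45 -38 2 0 0 0 1' 60 ; python3 -m jog '-45 -38 2 0 0 0 1;-45 -38 2 0 0 0 1;-45 -38 2 0 0 0 1;-45 -38 2 0 0 0 1;-45 -38 2 0 0 0 1'; python3 -m jog '-45 -38 2 0 0 0 1;-45 -38 2 0 0 0 1;-45 -38 2 0 0 0 1;-45 -38 2 0 0 0 1;0 0 0 0 0 -0.18 1'; python3 -m jog '0 0 0 0 0 -0.18 1;0 0 0 0 0 -0.18 1;0 0 0 0 0 -0.18 1;0 0 0 0 0 0 1'; done
python3 - <<'E'
from h import *
print(tgt((573.7,-266.6),150,194.8), bot.read_state()["force"])
C=cam("wrist"); cv2.imwrite("pics/w1.png",C[0]["img"][:,:,::-1])
E
```

```text
time: 0.82
tcp_pos: [362.0, 220.7, 221.3]
ee_rot: [[-0.896, 0.444, 0.0], [0.444, 0.896, 0.0], [-0.0, 0.0, -1.0]]
force: [0.5, -0.4, 0.1]
opening: 85.6
gripper_force: 0.0
time: 1.45
tcp_pos: [479.1, -49.8, 211.3]
ee_rot: [[-0.896, 0.445, 0.0], [0.445, 0.896, 0.0], [-0.0, 0.0, -1.0]]
force: [0.7, 0.7, 0.0]
opening: 85.2
gripper_force: 0.0
time: 2.08
tcp_pos: [572.6, -267.3, 202.1]
ee_rot: [[-0.961, 0.277, -0.0], [0.277, 0.961, -0.0], [0.0, -0.0, -1.0]]
force: [0.4, 0.9, -0.4]
opening: 85.5
gripper_force: 0.0
time: 2.58
tcp_pos: [572.2, -264.0, 203.1]
ee_rot: [[-0.967, -0.255, -0.0], [-0.255, 0.967, 0.0], [0.0, 0.0, -1.0]]
force: [0.2, -0.6, 0.7]
opening: 85.2
gripper_force: 0.0
(array([-0.8, -2.9, 53.1]), array([ 0.0002, -0.0003, -0.0003])) [ 0.15726009 -0.5671783   0.6794081 ]
```

View pics/w1.png

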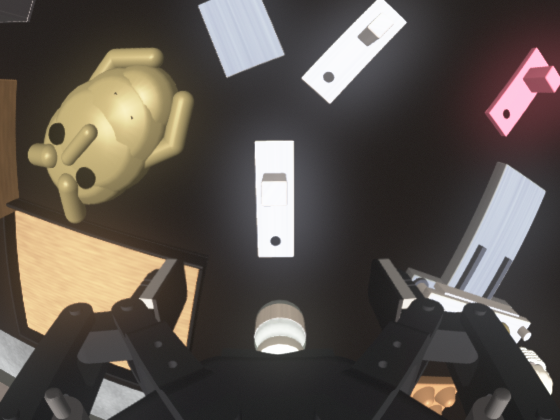

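The block of blade B is about 26 px wide against a 38 px plate, with plate corners near (255,141) and (294,256). That suggests mid. Next I'll refine the position from this view.

Run:
```python
from h import *
C=cam("wrist")
w=world(C,[(257,257),(294,256.5),(294,141),(255,141)],11,True)[:,:2]
n=(w[0]+w[1])/2;t=(w[2]+w[3])/2;d=n-t;u=d/np.hypot(*d);c=w.mean(0);h=np.degrees(np.arctan2(*d[::-1]))
print(w.round(),np.hypot(*d),h,(c-20*u).round(1)); print(tgt(c-20*u,24,h+180))
r=world(C,[(486,248),(513,262)],32,True);print(r.round())
```

```text
[[ 661. -265.]
 [ 650. -224.]
 [ 525. -259.]
 [ 535. -297.]] 129.78483536097988 14.90780308423091 [ 573.2 -266.5]
(array([ -0.4,  -2.7, 179.2]), array([ 0.0002, -0.0002, -0.0052]))
[[578.   4.  32.]
 [587.  64.  32.]]
```

```bash
python3 -m jog '0 -3 50 0 0 0 1;0 0 50 0 0 0 1;0 0 50 0 0 0 1;0 0 29 0 0 0 1;0 0 0 0 0 0 -1' 50; python3 -m jog '0 0 0 0 0 0 -1;0 0 0 0 0 0 -1;0 0 0 0 0 0 -1;0 0 0 0 0 0 -1;0 0 0 0 0 0 -1';  python3 -m jog '0 0 0 0 0 0 -1;0 0 -40 0 0 0 -1;0 0 -50 0 0 0 -1;0 0 0 0 0 0 -1'
python3 - <<'E'
from h import *
u=np.array([np.cos(np.radians(-6)),np.sin(np.radians(-6))]); m=np.array([638,22.6])
print(tgt(m-(75+85)*u,114,174))
E
```

```text
time: 3.3
tcp_pos: [571.9, -266.3, 22.3]
ee_rot: [[-0.967, -0.254, -0.004], [-0.254, 0.967, 0.002], [0.003, 0.003, -1.0]]
force: [-0.2, 0.5, 1.3]
opening: 69.6
gripper_force: 0.0
time: 3.92
tcp_pos: [573.8, -267.3, 25.8]
ee_rot: [[-0.967, -0.256, 0.002], [-0.256, 0.967, -0.001], [-0.002, -0.002, -1.0]]
force: [-1.2, 0.8, 7.3]
opening: 23.0
gripper_force: 50.1
time: 4.42
tcp_pos: [574.9, -267.9, 118.7]
ee_rot: [[-0.967, -0.256, 0.006], [-0.256, 0.967, -0.004], [-0.005, -0.005, -1.0]]
force: [0.7, -0.6, -2.1]
opening: 23.7
gripper_force: 49.6
(array([ 14.1, 321.6,   3. ]), array([-0.0041,  0.0061,  0.3637]))
```

```bash
python3 -m jog '0 0 0 0 0 0.182 -1;0 0 0 0 0 0.182 -1;21.3 49.3 0 0 0 0 -1;21.3 49.3 0 0 0 0 -1;21.3 49.3 0 0 0 0 -1'; python3 -m jog '21.3 49.3 0 0 0 0 -1;21.3 49.3 0 0 0 0 -1;21.3 49.3 0 0 0 0 -1;0 0 0 0 0 0 -1;0 0 0 0 0 0 -1'
python3 - <<'E'
from h import *
s=bot.read_state();print(s["force"],s["ee_rot"])
C=cam("top"); im=C[0]["img"]; x,y=205,150
cv2.imwrite("pics/t2.png",cv2.resize(im[y:y+90,x:x+120,::-1],(800,600),interpolation=cv2.INTER_CUBIC))
C=cam("wrist"); cv2.imwrite("pics/w2.png",C[0]["img"][:,:,::-1])
E
```

```text
time: 5.05
tcp_pos: [523.7, -111.6, 113.5]
ee_rot: [[-0.994, 0.105, -0.001], [0.105, 0.994, 0.0], [0.001, 0.0, -1.0]]
force: [1.4, 0.2, -1.4]
opening: 23.3
gripper_force: 49.7
time: 5.68
tcp_pos: [476.8, 40.4, 114.0]
ee_rot: [[-0.995, 0.104, -0.0], [0.104, 0.995, -0.0], [0.0, -0.0, -1.0]]
force: [-0.1, -0.2, -0.6]
opening: 23.5
gripper_force: 49.9
[-0.060313   -0.21097393 -0.64392587] [[-9.94562431e-01  1.04141505e-01 -3.43708671e-04]
 [ 1.04141569e-01  9.94562469e-01 -1.71969436e-04]
 [ 3.23930588e-04 -2.06828700e-04 -9.99999926e-01]]
```

View pics/w2.png

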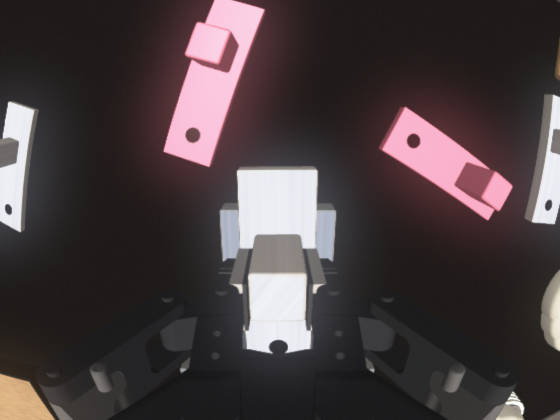

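The wrist view shows the blade centred over the apron: plate 239–317, apron 221–335. Lowering it now.

```bash
python3 -m jog '0 0 40 0 0 0 -1;0 0 22 0 0 0 -1;0 0 0 0 0 0 -1'; python3 -m jog '0 0 2 0 0 0 -1;0 0 0 0 0 0 -1'; python3 -m jog '0 0 2 0 0 0 -1;0 0 0 0 0 0 -1'; python3 -m jog '0 0 2 0 0 0 -1;0 0 0 0 0 0 -1'
```

```text
time: 6.15
tcp_pos: [476.2, 39.8, 51.1]
ee_rot: [[-0.994, 0.106, -0.003], [0.106, 0.994, -0.0], [0.003, -0.0, -1.0]]
force: [-0.5, 0.3, -0.6]
opening: 23.1
gripper_force: 49.8
time: 6.4
tcp_pos: [477.4, 40.4, 51.0]
ee_rot: [[-0.994, 0.105, 0.001], [0.105, 0.994, -0.0], [-0.001, 0.0, -1.0]]
force: [0.3, -0.5, -1.4]
opening: 23.2
gripper_force: 49.8
time: 6.65
tcp_pos: [476.9, 40.6, 48.4]
ee_rot: [[-0.995, 0.105, 0.0], [0.105, 0.995, -0.0], [-0.0, 0.0, -1.0]]
force: [-0.3, 1.1, -2.5]
opening: 23.2
gripper_force: 49.8
time: 6.9
tcp_pos: [477.1, 40.7, 47.7]
ee_rot: [[-0.995, 0.104, 0.001], [0.104, 0.995, -0.0], [-0.001, -0.0, -1.0]]
force: [-8.6, 0.6, 23.7]
opening: 23.0
gripper_force: 53.3
```

```bash
python3 -m jog '0 0 -1 0 0 0 -1;0 0 0 0 0 0 -0.1;0 0 0 0 0 0 -0.1;0 0 0 0 0 0 -0.1' 30; python3 -m jog '0 0 0 0 0 0 -1;0 0 0 0 0 0 -1;0 0 0 0 0 0 -1' 30; python3 -m jog '-10 0 0 0 0 0 -1;-5 0 0 0 0 0 -1;0 0 0 0 0 0 -1'
```

```text
time: 7.4
tcp_pos: [476.9, 40.6, 47.2]
ee_rot: [[-0.995, 0.105, -0.0], [0.105, 0.995, -0.0], [0.0, -0.0, -1.0]]
force: [0.1, -0.8, -0.9]
opening: 38.4
gripper_force: 0.0
time: 7.78
tcp_pos: [476.9, 40.6, 47.3]
ee_rot: [[-0.995, 0.105, 0.0], [0.105, 0.995, 0.0], [-0.0, 0.0, -1.0]]
force: [0.3, 0.6, 0.9]
opening: 23.5
gripper_force: 31.3
time: 8.15
tcp_pos: [492.4, 39.0, 47.3]
ee_rot: [[-0.995, 0.105, 0.001], [0.105, 0.995, -0.0], [-0.001, 0.0, -1.0]]
force: [0.6, -0.4, -0.2]
opening: 23.4
gripper_force: 31.3
```

```bash
python3 -m jog '-8 -0.7 0 0 0 0 -1;-12 0 0 0 0 0 -1;0 0 0 0 0 0 -1'; python3 -m jog '-12 0 0 0 0 0 -1;-12 0 0 0 0 0 -1;0 0 0 0 0 0 -1';python3 -m jog '-6 0 0 0 0 0 -1;-3 0 0 0 0 0 -1;0 0 0 0 0 0 -1'
```

```text
time: 8.52
tcp_pos: [512.7, 36.1, 47.3]
ee_rot: [[-0.994, 0.105, 0.002], [0.105, 0.995, -0.0], [-0.002, 0.0, -1.0]]
force: [2.1, -1.1, 1.9]
opening: 23.9
gripper_force: 31.7
time: 8.9
tcp_pos: [536.5, 33.6, 47.3]
ee_rot: [[-0.994, 0.105, 0.001], [0.105, 0.994, -0.0], [-0.001, 0.0, -1.0]]
force: [2.5, -0.2, 2.5]
opening: 23.6
gripper_force: 31.6
time: 9.28
tcp_pos: [544.5, 32.8, 47.3]
ee_rot: [[-0.995, 0.105, 0.0], [0.105, 0.995, -0.0], [-0.0, 0.0, -1.0]]
force: [0.2, -0.5, 2.8]
opening: 23.8
gripper_force: 31.6
```

```bash
for i in 1; do for a in 1; do :; done; done; J(){ grep -E 'tcp_pos|force: \['; }
python3 -m jog '-4 0 0 0 0 0 -1;0 0 0 0 0 0 -1'|J; python3 -m jog '-4 0 0 0 0 0 -1;0 0 0 0 0 0 -1'|J; python3 -m jog '-3 0 0 0 0 0 -1;0 0 0 0 0 0 -1'|J; python3 -m jog '-3 0 0 0 0 0 -1;0 0 0 0 0 0 -1'|J
```

```text
tcp_pos: [548.7, 32.4, 47.3]
force: [0.4, 0.1, 1.2]
tcp_pos: [552.7, 31.9, 47.3]
force: [0.6, -0.5, 1.8]
tcp_pos: [555.6, 31.6, 47.3]
force: [0.5, 0.2, 2.2]
tcp_pos: [558.6, 31.3, 47.3]
force: [-0.0, 0.1, 2.1]
```

```bash
J(){ grep -E 'tcp_pos|force: \['; }
python3 -m jog '-3 0 0 0 0 0 -1;-3 0 0 0 0 0 -1'|J; python3 -m jog '-3 0 0 0 0 0 -1;-3 0 0 0 0 0 -1'|J; python3 -m jog '-3 0 0 0 0 0 -1;-3 0 0 0 0 0 -1'|J; python3 -m jog '-3 0 0 0 0 0 -1;-3 0 0 0 0 0 -1'|J
```

```text
tcp_pos: [564.3, 30.7, 47.3]
force: [-2.0, 1.2, 4.1]
tcp_pos: [570.4, 30.1, 47.3]
force: [-2.6, -0.7, 4.1]
tcp_pos: [575.6, 29.6, 47.3]
force: [-12.1, 0.8, 13.0]
tcp_pos: [581.1, 29.0, 47.3]
force: [-11.0, 1.1, 10.5]
```

```bash
J(){ grep -E 'tcp_pos|force: \['; }
python3 -m jog '-3 0 0 0 0 0 -1;-3 0 0 0 0 0 -1'|J; python3 -m jog '-3 0 0 0 0 0 -1;-3 0 0 0 0 0 -1'|J; python3 -m jog '-3 0 0 0 0 0 -1;-3 0 0 0 0 0 -1'|J; python3 -m jog '-3 0 0 0 0 0 -1;-3 0 0 0 0 0 -1'|J
```

```text
tcp_pos: [587.2, 28.3, 47.3]
force: [-9.3, 1.1, 10.4]
tcp_pos: [593.3, 27.7, 47.3]
force: [-8.6, 0.5, 9.8]
tcp_pos: [599.3, 27.1, 47.3]
force: [-9.7, 1.1, 9.0]
tcp_pos: [605.2, 26.5, 47.3]
force: [-9.5, 1.2, 9.5]
```

```bash
J(){ grep -E 'tcp_pos|force: \['; }
python3 -m jog '-3 0 0 0 0 0 -1;-2 0 0 0 0 0 -1'|J; python3 -m jog '-2 0 0 0 0 0 -1;-1 0 0 0 0 0 -1'|J; python3 -m jog '-1 0 0 0 0 0 -1;-1 0 0 0 0 0 -1'|J; python3 -m jog '-1 0 0 0 0 0 -1;-1 0 0 0 0 0 -1'|J
```

```text
tcp_pos: [610.2, 25.9, 47.3]
force: [-9.8, 0.9, 10.0]
tcp_pos: [613.2, 25.6, 47.3]
force: [-8.7, 1.0, 10.1]
tcp_pos: [615.2, 25.4, 47.3]
force: [-9.1, 1.3, 8.8]
tcp_pos: [617.2, 25.2, 47.3]
force: [-8.9, 1.6, 10.0]
```

```bash
J(){ grep -E 'tcp_pos|force: \['; }
python3 -m jog '-1 0 0 0 0 0 -1;-1 0 0 0 0 0 -1'|J; python3 -m jog '-1 0 0 0 0 0 -1;0 0 0 0 0 0 -1'|J
```

```text
tcp_pos: [617.4, 25.2, 47.2]
force: [-21.7, 1.4, 15.9]
tcp_pos: [617.5, 25.2, 47.2]
force: [-25.0, 2.2, 21.2]
```

The drag began on the ramp and the blade stopped dead at the stop, so mid fits and is home. Now I'll release it, rise clear and check.

```bash
J(){ grep -E 'time|tcp_pos|force: \[|opening'; }
python3 -m jog '0 0 0 0 0 0 0.3;0 0 0 0 0 0 0.3;0 0 0 0 0 0 0.3;0 0 0 0 0 0 0.3'|J; python3 -m jog '0 0 -15 0 0 0 0.3;0 0 -40 0 0 0 0.3;0 0 -50 0 0 0 0.3;40 0 -50 0 0 0 0.3;0 0 0 0 0 0 0.3'|J
python3 - <<'E'
from h import *
C=cam("wrist"); cv2.imwrite("pics/w3.png",C[0]["img"][:,:,::-1])
C=cam("scene"); im=C[0]["img"]; cv2.imwrite("pics/s3.png",cv2.resize(im[140:320,160:400,::-1],(800,600),interpolation=cv2.INTER_CUBIC))
E
```

```text
time: 14.28
tcp_pos: [621.1, 24.7, 47.1]
force: [-0.4, 0.7, 0.4]
opening: 55.2
time: 14.9
tcp_pos: [582.4, 29.1, 206.2]
force: [0.5, -0.2, 0.5]
opening: 55.4
```

View pics/w3.png

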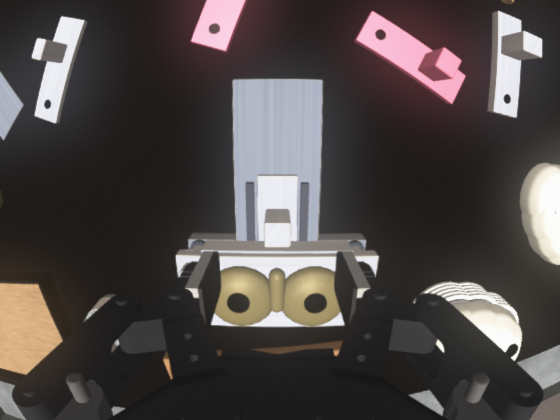

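View pics/s3.png

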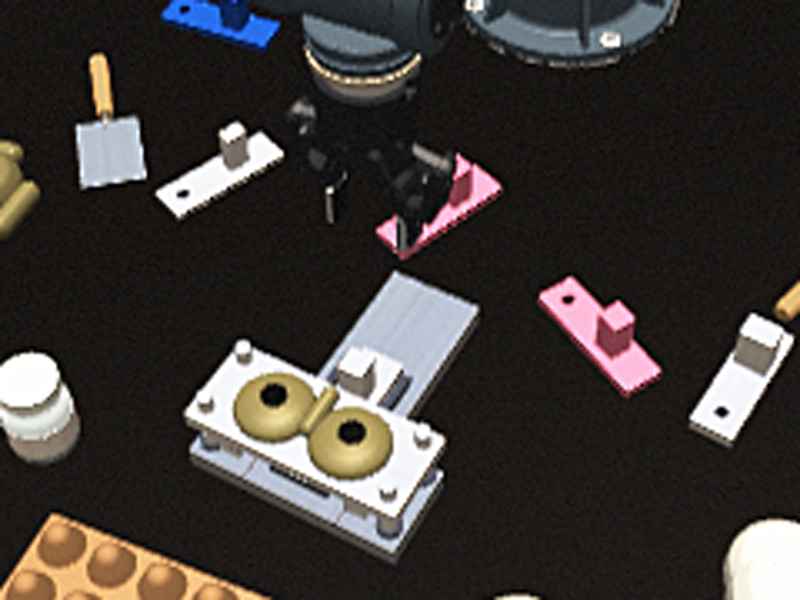

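The views show the blade straight in the channel. Its tail, at row 175, lies about 7–8 mm before the rail start at row 182, as expected when home. Everything else is undisturbed.

```bash
python3 -c "
from plant import bot
print(bot.close_job())"
```

```text
the job is handed in; nothing more can be done
None
```

The middle blade fits: it went in with a clear drag of about 9–12 N and stopped dead at the back stop. I left it there, released; the thin and thick blades were never touched and lie flat on the table, and I handed the job in at about 15 s.

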